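# Pack two soap plugs down the stick tube

### The arm

A 7-joint arm with a two-finger parallel gripper is mounted at the origin on the work surface. World frame = base frame: x ahead of the robot, y to its left, z up, the work surface at z = 0. Lengths are in m, angles in rad, forces in N, time in s.
With the tool pointing down it reaches from about 0.425 to 0.925 m from the base axis. Payload 6.8 kg.
Tool frame: the origin (TCP) lies at the very end of the fingers, on their centre line; the grasp point (between the pads) lies 19 mm behind it; x points along the fingers, y is the direction in which the jaws open and shut, and the axes are right-handed (so a half turn about x gives the same grasp; the last joint's range is limited). The gripper opens to 85 mm and grips with 20 to 120 N. Pads are 22 mm wide; open, the fingers measure 114 mm over their backs; the gripper's body (76 mm by 85 mm) begins 54 mm behind the grasp point. The pads swing forward as they close: fully open they stand 13 mm farther back than shut.
Start: joints at [-1.27, 0.477, 0.022, 1.555, -0.011, 1.109, -0.083], TCP at [0.268, 0.619, 0.231] pointing down, gripper open.
Joint ranges: [-2.96, 2.96], [-0.34, 2.1], [-1.41, 1.46], [0.24, 2.44], [-1.37, 4.51], [0.17, 1.92], [-2.96, 2.96]. Speed limits (rad/s): [2.39, 2.39, 3.14, 3.14, 3.14, 3.14, 3.14].

### API

Orientations are given as a rotation vector (axis times angle).
In Python, from bench import get_obs, grab_frame, camera_info, hand_in gives the robot as it stands.
- The arm moves only by the tool apply_moves, never from a script. Its argument "series" is text: rows parted by semicolons, each of 7 numbers parted by spaces: the turn, a rotation vector about the tool's x, y, z in rad, then the shift along the tool's x, y, z in m, then the opening, from 0 (shut) to 1 (fully open). In form: wx wy wz tx ty tz hand; .... A call has 1 to 12 rows; each row is the pose to reach, as a shift and turn from the pose commanded when the call began, along the tool's axes at that moment; what a row does not reach only later rows make up. A row lasts 1/8 s, in which the tool goes at most 62.5 mm and 10.7 degrees, less where a joint would pass 70% of its speed; a pose out of reach is approached as far as the arm can. A call with a gripper value outside its range is refused whole. The fingers move at their own pace and stop on an object; "force" is the grip in N (left out, the last holds). Time passes only in rows, so rows that repeat a pose let the fingers close. It gives the time, the measured TCP pose, the force and the opening at its end, in the units of the state.
- get_obs(): the state, without advancing time (a new reading comes with each control period).
- grab_frame(name): name is "scene" or "top"; returns the picture (384x512x3 uint8, blue, green, red); there is no depth.
- camera_info(name): a dict with "fov_y" (degrees; the focal length in pixels is half the picture's height over the tangent of half this angle, whatever the lens; pixels are square), "cx", "cy" (the principal point, pixels), "rvec" (rotation vector, rad) and "tvec" (3), from world to camera coordinates, as OpenCV has them. Camera axes: x right, y down, z forward; pixel columns grow to the right and rows downward; lengths in m; the calibration is good to about 2 mm. A picture is of the moment at which its call begins. camera_info takes no time and is no camera call.
- hand_in(): hands the job in, once; it reports no verdict.
The state is a dict: "clock": time; "joints": joint angles; "qvel": joint speeds; "tau": joint torques, N m; "tcp_pos": TCP position; "orientation": TCP orientation; "contact_force": force on the tool from outside, world axes, zero at the start; "moment": the same for the moment, N m; "grip_width": finger opening in m.
Only numpy, scipy, OpenCV 4.12 (cv2) and the standard library are available. Lean on these libraries where they do the work, as an engineer would, in place of code of your own. Each camera call takes 0.05 s, during which the arm holds its last target.

### The job

Reload the clear soap-stick tube: drop the longer soap plug in first and the shorter one on top of it, then take the wooden tamper out of its crock and pack the plugs down with it, pressing firmly until the platform under them bottoms out hard. Afterwards stand the tamper upright in its crock again and let go, leaving the other things on the washstand undisturbed.

Things in the scene. Friction and masses are not known exactly. Their poses are not given: they have to be found in the camera images.
- tube_mouth (a point): (All sizes in this list are in mm.) Centre of the mouth of the clear plastic soap-stick tube, fixed upright on the table on a grey foot disc 72 across and 8 high. The mouth is 130 above the table; outside it flares from 36 to 52 across, the bore (inside diameter) is 30 up to 120 above the table and then flares to about 45 at the rim. z is up, along the tube's axis.
- tube: The same tube; origin at the centre of its underside on the table, z up along its axis. Fixed.
- platform (a joint): How far (m) the round white platform (27 across, 6 thick) inside the tube has been pushed down from its highest place. At value p the platform's upper face is 72 mm - p above the table. It starts between 0 and 0.027 and stops hard, bottomed, at 0.056 (upper face 16 mm above the table). It is held by friction: it stays where it is left, carries the plugs without sinking, and needs about 6 N of push to move, so the stop is felt only when the push rises well above that.
- plug_long_center (a point): Centre (half-way up) of the longer hard soap plug: a plain olive-tan upright cylinder, diameter 26, height 36, rims slightly rounded; it stands loose on the table among the small things; about 25 g, rigid. z is its axis.
- plug_short_center (a point): Centre (half-way up) of the shorter hard soap plug: same plain olive-tan cylinder, diameter 26, but height 24; about 18 g, rigid. z is its axis.
- tamper_grip (a point): Middle of the grip of the pale wooden tamper, a round rod 150 long that stands upright in the terracotta crock: shaft diameter 22 with a flat foot, thicker cylindrical grip diameter 28 over the top 35. This point is on its axis 132.5 above the foot, 17.5 below the top; z points up along the rod. About 60 g.
- tamper_foot (a point): Centre of the flat foot (lower end) of the tamper, on its axis.
- tamper: The tamper; origin at the centre of its foot, z up along the rod to the grip.
- crock_floor (a point): Centre of the inner floor of the small terracotta crock that the tamper stands in, 10 above the table. The crock is fixed, 60 high, up to 68 across outside, inside bore about 32 to 36 across, open at the top.
- plug_long: The longer plug; origin at the centre of its underside.
- plug_short: The shorter plug; origin at the centre of its underside.
- spool: Dark walnut thread spool standing upright, 42 across, 45 high; origin at its underside; a bystander, not to be disturbed
- clip: Steel bulldog clip lying flat, about 54 by 50 and 18 high (it reaches up to 36 from its origin), origin at its underside; a bystander, not to be disturbed
- stopper: Black rubber basin stopper, 42 across, 32 high with a small knob on top; origin at its underside; a bystander, not to be disturbed
- canister: Lidded glass canister, 88 across, 120 high; origin at its underside; a bystander, not to be disturbed
- pump_bottle: Empty frosted plastic pump bottle, 66 across, 162 high, its spout reaches 51 from the axis towards its own -x; light and easily tipped; origin at its underside; a bystander, not to be disturbed
- mug: White mug, 76 across, 85 high, handle on its own +y reaching about 70 from the axis; origin at its underside; a bystander, not to be disturbed
- spoon_rest: Round glazed ceramic spoon rest, 100 across, 18 high, with a short flat tail on its own -x side reaching 80 from the centre; origin at its underside; a bystander, not to be disturbed
- brush: Wooden nail brush lying bristles down, 95 long (own y), 40 wide, 32 high; origin at its underside; a bystander, not to be disturbed

How it is judged:
On the way, in this order (a step that is already met when the one before it is completed fails the run):
1. the longer plug is in the tube, let go, with the shorter one still outside (horizontal distance between plug_long_center and tube_mouth below 0.006 m and z of plug_long_center in the frame of tube below 0.105 m and contact force between the fingers and plug_long below 0.1 N and horizontal distance between plug_short_center and tube_mouth above 0.03 m), for 0.1 s.
2. the shorter plug is in the tube above the longer one, let go (horizontal distance between each of plug_long_center, plug_short_center and tube_mouth below 0.006 m and z of plug_long_center in the frame of tube below 0.105 m and z of plug_short_center in the frame of tube below 0.125 m and contact force between the fingers and plug_short below 0.1 N and z of plug_short_center in the frame of plug_long_center above 0.02 m), for 0.1 s.
3. the tamper presses the plugs firmly (over 9 N) with the platform at its bottom stop (value of joint platform above 0.0545 m and contact force between tamper and plug_short above 9 N), for 0.1 s.
At the end, for the whole second after the job is handed in: Platform within 2 mm of its bottom stop; long plug on it, short plug on that, both in the bore within 4 mm of full depth; tamper standing in its crock, foot on the floor, leaning under 0.3 rad; these at rest; every bystander within 25 mm of its start (value of joint platform above 0.054 m and horizontal distance between each of plug_long_center, plug_short_center and tube_mouth below 0.006 m and z of plug_long_center in the frame of tube below 0.0375 m and z of plug_short_center in the frame of tube between 0.055 and 0.0685 m and horizontal distance between tamper_foot and crock_floor below 0.009 m and distance between tamper_foot and crock_floor below 0.011 m and angle between tamper's own z axis and vertical below 0.3 rad and linear speed of each of plug_long, plug_short, tamper below 0.02 m/s and distance of each of spool, clip, stopper, canister, pump_bottle, mug, spoon_rest, brush from where it was at the start of the episode below 0.025 m); the robot touches nothing.
It fails at once if a bystander is pushed or knocked more than 25 mm, or tipped over (distance of any of spool, clip, stopper, canister, pump_bottle, mug, spoon_rest, brush from where it was at the start of the episode above 0.025 m or angle between any of spool, clip, stopper, canister, pump_bottle, mug, spoon_rest, brush's own z axis and vertical above 0.35 rad).
It also fails if it takes over 72 s, if anything falls off the work surface, if the arm or the gripper's body presses on something with over 40 N, if the wrist force passes 120 N, or if a joint passes its speed limit or range.

## Working session

There is one attempt and no reset: what is moved stays moved. The work goes in short steps, Python scripts to look and compute and a tool call to move; the robot and the scene stay as the last step left them, time stands still between calls to the robot, and variables do not carry over. Pictures are saved under pics/ and viewed, and the job is handed in when it is done.

Besides the shell and the picture viewer there is one more tool, called as a command line: name --argument value ..., lists and objects as JSON in quotes. apply_moves: Moves the arm, as the interface text tells. Its arguments: {"type":"object","properties":{"series":{"type":"string"},"force":{"type":"number"}},"required":["series"]}

```bash
mkdir -p pics; ls; python3 - <<'E'
from bench import *
import cv2
for n in("scene","top"):
    cv2.imwrite(f"pics/{n}0.png",grab_frame(n)); print(n,camera_info(n))
print(get_obs())
E
```

```text
pics
scene {'fov_y': 49.60035077885873, 'cx': 256.003804694619, 'cy': 188.98285864851448, 'rvec': array([ 2.46457238,  0.90190822, -0.26684921]), 'tvec': array([-0.46498323, -0.29467874,  1.51170559])}
top {'fov_y': 57.79463888308747, 'cx': 256.5043700532869, 'cy': 190.78876819071343, 'rvec': array([ 2.16003352, -2.13224684,  0.09197957]), 'tvec': array([0.00460161, 0.60631632, 0.93517834])}
{'clock': 0.1, 'joints': array([-1.27006992,  0.47772073,  0.02235489,  1.55632956, -0.01151805,
        1.10924802, -0.08311455]), 'qvel': array([ 0.00135377, -0.00152769,  0.00019296, -0.00239561,  0.00061792,
        0.00035059,  0.00036107]), 'tau': array([ 4.67367325e-03, -5.97765040e+01,  1.61403548e+00, -2.81952918e+01,
        1.28704630e-02,  5.14413288e-03, -2.43628853e-05]), 'tcp_pos': array([0.26814341, 0.61890302, 0.23043065]), 'orientation': array([ 0.3194723 ,  1.54712016, -0.32194056]), 'contact_force': array([-0.41281678, -0.13782876,  0.90467656]), 'moment': array([ 0.00600766, -0.01143111, -0.03448883]), 'grip_width': 0.08515847970440373}
```

View pics/scene0.png

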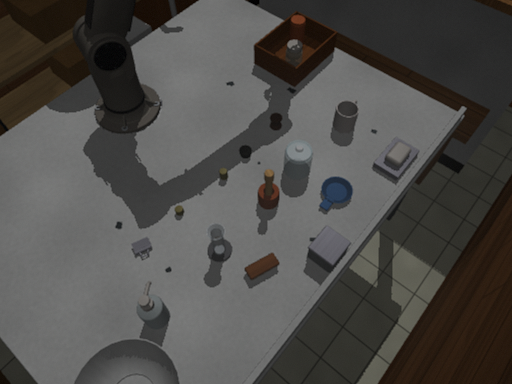

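View pics/top0.png

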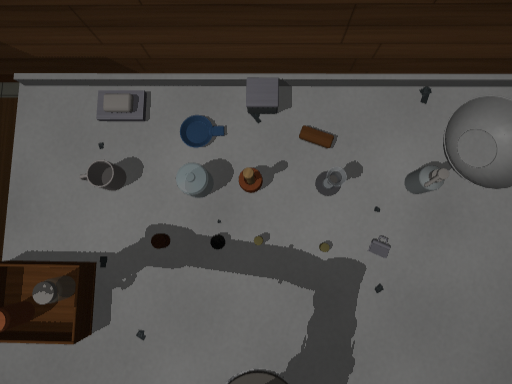

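```bash
cat > h.py <<'E'
from bench import *
import cv2, numpy as np
from scipy.spatial.transform import Rotation as R
def cam(n):
    c=camera_info(n); f=192/np.tan(np.radians(c['fov_y']/2))
    K=np.array([[f,0,c['cx']],[0,f,c['cy']],[0,0,1.]])
    return K,np.array(c['rvec'],float),np.array(c['tvec'],float)
def proj(n,P):
    K,r,t=cam(n); return cv2.projectPoints(np.array(P,float).reshape(-1,1,3),r,t,K,None)[0].reshape(-1,2)
def ray(n,uv):
    K,r,t=cam(n); M=R.from_rotvec(r).as_matrix(); d=M.T@np.linalg.inv(K)@np.array([uv[0],uv[1],1.]); return -M.T@t,d
def onz(n,uv,z):
    o,d=ray(n,uv); return o+d*(z-o[2])/d[2]
E
python3 - <<'E'
from h import *
for n in("scene","top"):
    print(n,ray(n,(256,192))[0],proj(n,[[0,0,0],[0.268,.619,.23],[.6,0,0],[.6,.2,0]]).round(0).tolist())
a=cv2.imread("pics/scene0.png"); b=cv2.imread("pics/top0.png")
g=lambda x:np.clip((x/255.)**.6*255,0,255).astype(np.uint8)
cv2.imwrite("pics/s0z.png",cv2.resize(g(a[130:330,100:366]),None,fx=3,fy=3,interpolation=cv2.INTER_CUBIC))
cv2.imwrite("pics/t0z.png",cv2.resize(g(b[100:280,200:460]),None,fx=3,fy=3,interpolation=cv2.INTER_CUBIC))
E
```

```text
scene [ 1.03372472 -0.4757153   1.13728049] [[128.0, 108.0], [295.0, -2.0], [253.0, 200.0], [293.0, 160.0]]
top [ 0.49300995 -0.01876766  0.99939389] [[258.0, 416.0], [-27.0, 331.0], [261.0, 194.0], [192.0, 194.0]]
```

View pics/s0z.png

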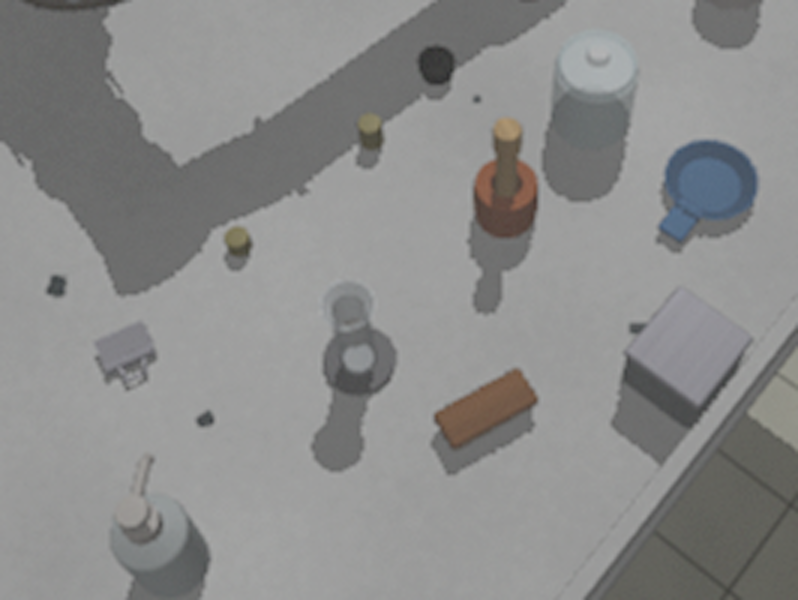

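View pics/t0z.png

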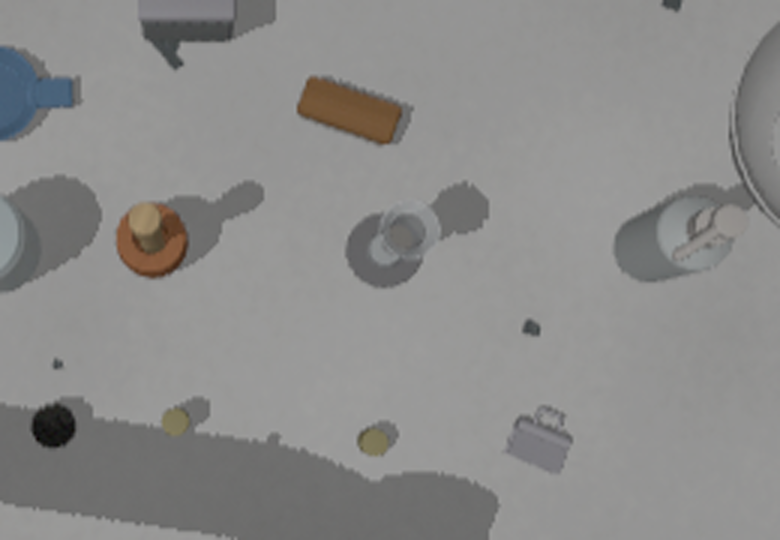

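```bash
cat >> h.py <<'E'
def tri(a,b):
    o1,d1=ray("scene",a);o2,d2=ray("top",b)
    s=np.linalg.lstsq(np.c_[d1,-d2],o2-o1,rcond=None)[0]
    p,q=o1+s[0]*d1,o2+s[1]*d2
    return (p+q)/2,np.linalg.norm(p-q)
def blobs(img,lo,hi,amin=12):
    m=cv2.inRange(cv2.cvtColor(img,cv2.COLOR_BGR2HSV),lo,hi)
    n,l,s,c=cv2.connectedComponentsWithStats(m)
    return [(c[i].round(2).tolist(),s[i].tolist()) for i in range(1,n) if s[i,4]>=amin],l
E
python3 - <<'E'
from h import *
a=cv2.imread("pics/scene0.png"); b=cv2.imread("pics/top0.png")
for im,pts in((a,[(223,174),(179,210),(269,174),(268,195)]),(b,[(259,240),(324,246),(249,172),(250,182)])):
    h=cv2.cvtColor(im,cv2.COLOR_BGR2HSV); print([h[y,x].tolist() for x,y in pts])
    print("olive",blobs(im,(20,70,30),(34,255,255),20)[0])
    print("crock",blobs(im,(3,120,30),(12,255,255),60)[0])
    print("wood",blobs(im,(12,70,60),(19,255,255),20)[0])
E
```

```text
[[25, 88, 55], [25, 101, 83], [18, 122, 121], [11, 101, 53]]
olive [([223.02, 172.77], [219, 168, 8, 12, 62]), ([178.77, 209.79], [175, 206, 8, 9, 57])]
crock [([295.65, 39.02], [255, 11, 83, 58, 1027]), ([268.52, 192.23], [258, 184, 21, 17, 180]), ([261.44, 265.44], [245, 254, 34, 25, 381]), ([501.91, 269.43], [485, 256, 27, 28, 87]), ([476.25, 279.47], [467, 268, 18, 22, 95]), ([490.89, 345.53], [483, 334, 19, 26, 103]), ([395.22, 360.71], [379, 336, 34, 48, 147])]
wood [([506.93, 1.51], [499, 0, 13, 6, 41]), ([307.18, 52.81], [296, 43, 28, 25, 140]), ([281.55, 52.81], [276, 46, 11, 14, 69]), ([62.5, 89.25], [54, 84, 17, 13, 64]), ([8.19, 94.15], [0, 89, 18, 12, 27]), ([268.8, 172.84], [265, 169, 9, 9, 61]), ([272.75, 257.42], [270, 253, 8, 9, 24]), ([256.86, 266.6], [246, 260, 22, 15, 78])]
[[25, 108, 78], [25, 109, 77], [17, 125, 110], [18, 141, 49]]
olive [([258.12, 240.27], [254, 236, 9, 9, 64]), ([323.97, 246.94], [320, 243, 9, 9, 66])]
crock [([250.75, 181.68], [239, 168, 23, 25, 306]), ([10.46, 320.39], [0, 308, 35, 25, 342])]
wood [([315.67, 135.98], [299, 126, 34, 21, 377]), ([247.64, 172.76], [243, 168, 11, 11, 100]), ([39.83, 275.46], [0, 264, 79, 37, 907]), ([60.61, 312.49], [33, 294, 43, 47, 634]), ([36.07, 342.04], [0, 341, 73, 3, 142])]
```

```bash
python3 - <<'E'
from h import *
print("long",tri((223.02,173.2),(258.12,240.27)),"short",tri((178.77,209.79),(323.97,246.94)))
for n,u,z in(("top",(258.12,240.27),.036),("top",(323.97,246.94),.024),("top",(337,177.3),.13),("top",(328.3,183),.008),("top",(250.75,181.68),.05),("top",(248.5,171.5),.16)):
    print(n,u,onz(n,u,z).round(4))
for n,u,z in(("scene",(100+348/3,130+306/3),.13),("scene",(100+360/3,130+360/3),.008),("scene",(268.8,172.84),.16)):
    print(n,u,onz(n,u,z).round(4))
a=cv2.imread("pics/scene0.png"); b=cv2.imread("pics/top0.png")
g=lambda x:np.clip((x/255.)**.5*255,0,255).astype(np.uint8)
A=cv2.resize(g(a[215:275,195:245]),None,fx=8,fy=8,interpolation=cv2.INTER_CUBIC)
B=cv2.resize(g(b[155:215,305:355]),None,fx=8,fy=8,interpolation=cv2.INTER_CUBIC)
cv2.imwrite("pics/tube.png",np.hstack([A,B]))
A=cv2.resize(g(a[160:220,245:295]),None,fx=8,fy=8,interpolation=cv2.INTER_CUBIC)
B=cv2.resize(g(b[150:210,225:275]),None,fx=8,fy=8,interpolation=cv2.INTER_CUBIC)
cv2.imwrite("pics/crock.png",np.hstack([A,B]))
E
```

```text
long (array([0.46841516, 0.00552417, 0.02019916]), np.float64(0.0022747915802312805)) short (array([ 0.45261734, -0.17797664,  0.01449439]), np.float64(0.0025568838199426696))
top (258.12, 240.27) [0.4695 0.006  0.036 ]
top (323.97, 246.94) [ 0.4538 -0.1755  0.024 ]
top (337, 177.3) [ 0.6315 -0.1923  0.13  ]
top (328.3, 183) [ 0.6342 -0.1918  0.008 ]
top (250.75, 181.68) [0.6297 0.0282 0.05  ]
top (248.5, 171.5) [0.6389 0.0287 0.16  ]
scene (216.0, 232.0) [ 0.6363 -0.1924  0.13  ]
scene (220.0, 250.0) [ 0.6367 -0.1926  0.008 ]
scene (268.8, 172.84) [0.6365 0.0281 0.16  ]
```

View pics/tube.png

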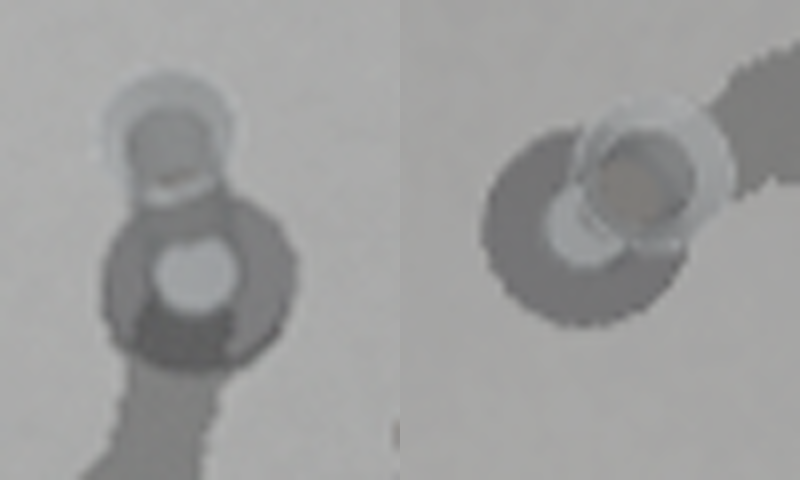

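View pics/crock.png

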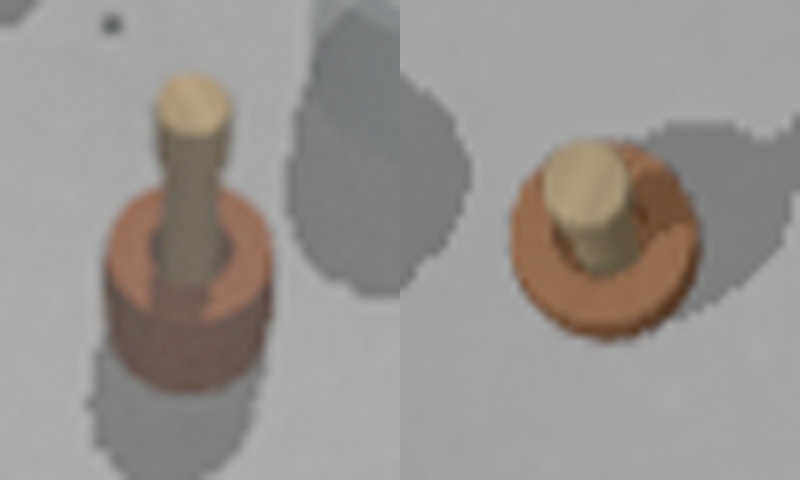

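```bash
python3 - <<'E'
from h import *
for nm,s,t,z in(("mouth",(215.8,230.8),(336.7,175.8),.13),("foot",(219.56,249.6),(327.6,183.06),.008),("crock",(268.3,191.6),(250.3,178.7),.06),("tamptop",(268.9,172.7),(247.8,172.6),.16)):
    print(nm,onz("scene",s,z).round(4),onz("top",t,z).round(4),tri(s,t)[0].round(4),tri(s,t)[1])
# plugs, scene at centre height
for nm,s,t,z in(("L",(223.0,173.2),(258.1,240.3),.018),("S",(178.8,209.8),(324,246.9),.012)): print(nm,onz("scene",s,z).round(4),onz("top",t,2*z*.85).round(4))
o=get_obs(); M=R.from_rotvec(o['orientation']).as_matrix(); print(M.round(3)); print(o['tcp_pos'])
E
```

```text
mouth [ 0.6334 -0.1901  0.13  ] [ 0.6353 -0.1916  0.13  ] [ 0.6347 -0.191   0.1332] 7.048587768591502e-05
foot [ 0.6348 -0.1925  0.008 ] [ 0.634  -0.1898  0.008 ] [ 0.634  -0.191   0.0043] 0.001541254197137265
crock [0.6376 0.0265 0.06  ] [0.6364 0.0291 0.06  ] [0.6366 0.0288 0.0562] 0.001250712841322855
tamptop [0.6364 0.0286 0.16  ] [0.6362 0.0304 0.16  ] [0.6361 0.03   0.1584] 0.0012389270886680765
L [0.4665 0.0056 0.018 ] [0.4693 0.0062 0.0306]
S [ 0.4505 -0.1782  0.012 ] [ 0.4538 -0.1761  0.0204]
[[-0.001  0.398  0.918]
 [-0.001  0.918 -0.398]
 [-1.    -0.002  0.   ]]
[0.26814341 0.61890302 0.23043065]
```

apply_moves --series "-0.409 0 0 0.05 -0.483 0.428 0.7;-0.409 0 0 0.05 -0.483 0.428 0.7;-0.409 0 0 0.05 -0.483 0.428 0.7;-0.409 0 0 0.05 -0.483 0.428 0.7;-0.409 0 0 0.05 -0.483 0.428 0.7;-0.409 0 0 0.05 -0.483 0.428 0.7;-0.409 0 0 0.05 -0.483 0.428 0.7;-0.409 0 0 0.05 -0.483 0.428 0.7;-0.409 0 0 0.1 -0.483 0.428 0.7;-0.409 0 0 0.1 -0.483 0.428 0.7;-0.409 0 0 0.1 -0.483 0.428 0.7;-0.409 0 0 0.1 -0.483 0.428 0.7" --force 30

```text
clock: 1.6
tcp_pos: [0.4685, 0.0032, 0.1302]
orientation: [0.003, 1.573, -0.005]
contact_force: [-0.8, 1.0, 1.2]
grip_width: 0.0599
```

```bash
cat >> h.py <<'E'
def look(name,boxes,fx=6):
    out=[]
    for n,(x0,y0,x1,y1) in boxes.items():
        im=grab_frame(n); cv2.imwrite(f"pics/{name}_{n}_raw.png",im)
        c=np.clip((im[y0:y1,x0:x1]/255.)**.55*255,0,255).astype(np.uint8)
        out.append(cv2.resize(c,None,fx=fx,fy=fx,interpolation=cv2.INTER_CUBIC))
    h=max(o.shape[0] for o in out)
    out=[cv2.copyMakeBorder(o,0,h-o.shape[0],0,4,cv2.BORDER_CONSTANT) for o in out]
    cv2.imwrite(f"pics/{name}.png",np.hstack(out))
E
python3 - <<'E'
from h import *
look("a1",{"scene":(180,120,265,220),"top":(215,180,300,280)},4)
print(get_obs()['tcp_pos'],proj("scene",[get_obs()['tcp_pos']]),proj("top",[get_obs()['tcp_pos']]))
E
```

```text
[0.46877389 0.00641537 0.13116552] [[220.70639841 152.64975023]] [[256.94134591 241.50833414]]
```

View pics/a1.png

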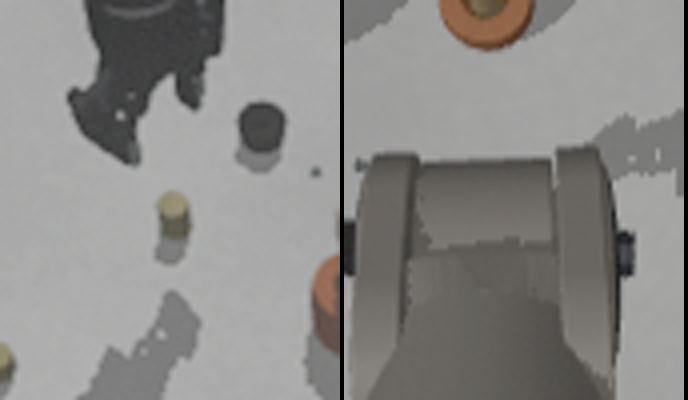

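apply_moves --series "0 0 0 0.05 0 -0.001 0.7;0 0 0 0.09 0 -0.001 0.7;0 0 0 0.113 0 -0.001 0.7;0 0 0 0.113 0 -0.001 0.7;0 0 0 0.113 0 -0.001 0.15;0 0 0 0.113 0 -0.001 0.15;0 0 0 0.113 0 -0.001 0.15;0 0 0 0.113 0 -0.001 0.15;0 0 0 0.063 0 -0.001 0.15;0 0 0 0.003 0 -0.001 0.15;0 0 0 -0.04 0 -0.001 0.15;0 0 0 -0.04 0 -0.001 0.15" --force 40

```text
clock: 3.2
tcp_pos: [0.4707, 0.0065, 0.1755]
orientation: [0.002, 1.562, 0.002]
contact_force: [1.7, 0.3, -1.6]
grip_width: 0.0248
```

```bash
python3 - <<'E'
from h import *
look("a2",{"scene":(180,100,265,200),"top":(215,180,300,280)},4)
print(get_obs()['tcp_pos'],get_obs()['grip_width'])
E
```

```text
[0.46810765 0.00629595 0.17199238] 0.02406024816477951
```

View pics/a2.png

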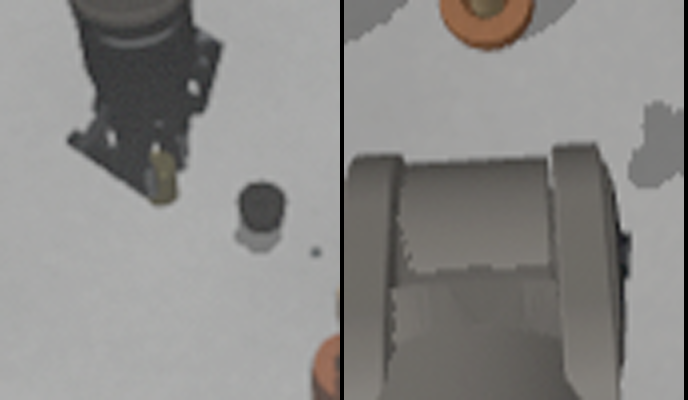

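apply_moves --series "0 0 0 0 -0.197 0.166 0.15;0 0 0 0 -0.197 0.166 0.15;0 0 0 0 -0.197 0.166 0.15;0 0 0 0 -0.197 0.166 0.15;0 0 0 0 -0.197 0.166 0.15;0 0 0 0 -0.197 0.166 0.15;0 0 0 0 -0.197 0.166 0.15;0 0 0 0 -0.197 0.166 0.15"

```text
clock: 4.3
tcp_pos: [0.6336, -0.1893, 0.1713]
orientation: [-0.001, 1.571, 0.002]
contact_force: [0.1, -0.5, -0.0]
grip_width: 0.0239
```

```bash
python3 - <<'E'
from h import *
look("a3",{"scene":(175,175,265,275),"top":(290,130,380,230)},4)
for i in range(4): print(get_obs()['tcp_pos'].round(4),get_obs()['orientation'].round(3)); grab_frame("top")
E
```

```text
[ 0.6339 -0.1899  0.1716] [-1.000e-03  1.571e+00  1.000e-03]
[ 0.634  -0.1901  0.1716] [-1.00e-03  1.57e+00  1.00e-03]
[ 0.634  -0.1903  0.1716] [-1.00e-03  1.57e+00  1.00e-03]
[ 0.634  -0.1905  0.1715] [-0.000e+00  1.571e+00  1.000e-03]
```

View pics/a3.png

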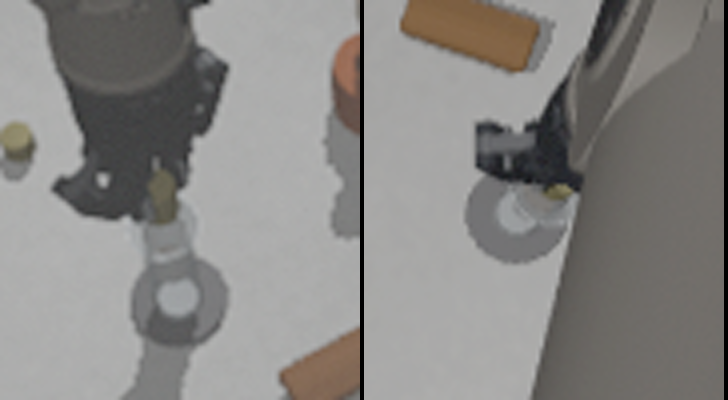

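```bash
python3 - <<'E'
from h import *
q=proj("scene",[[.634,-.1905,.1535],[.634,-.1905,.1895]]); print((q-[175,175]+.5)*4)
q=proj("top",[[.634,-.1905,.1535]]); print((q-[290,130]+.5)*4)
im=cv2.imread("pics/a3_scene_raw.png"); print(blobs(im,(20,60,20),(34,255,255),20)[0])
E
```

```text
[[162.03811406 210.70416424]
 [156.56844248 186.00650656]]
[[194.5697426  181.12594557]]
[([178.85, 209.92], [175, 206, 8, 9, 59]), ([215.46, 223.6], [212, 217, 7, 14, 68])]
```

apply_moves --series "0 0 0 0.012 0 0 0.15;0 0 0 0.024 0 0 0.15;0 0 0 0.036 0 0 0.15;0 0 0 0.036 0 0 0.15;0 0 0 0.036 0 0 0.15"

```text
clock: 5.22
tcp_pos: [0.6342, -0.191, 0.1353]
orientation: [-0.0, 1.571, 0.0]
contact_force: [0.1, -0.7, -0.6]
grip_width: 0.0246
```

```bash
python3 - <<'E'
from h import *
look("a4",{"scene":(175,175,265,275),"top":(290,130,380,230)},4)
o=get_obs(); print(o['tcp_pos'],o['contact_force'])
E
```

```text
[ 0.63438892 -0.19108387  0.13574039] [ 0.05621128  0.79960969 -0.61369326]
```

View pics/a4.png

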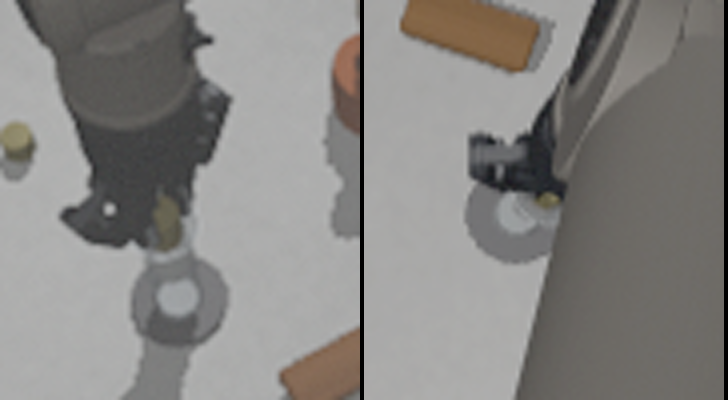

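apply_moves --series "0 0 0 0 0 0 0.5;0 0 0 0 0 0 0.5;0 0 0 0 0 0 0.5;0 0 0 -0.04 0 0 0.5;0 0 0 -0.08 0 0 0.5;0 0 0 -0.08 0 0 0.5"

```text
clock: 6.08
tcp_pos: [0.6362, -0.1919, 0.2192]
orientation: [-0.001, 1.564, -0.001]
contact_force: [0.0, 0.2, -1.1]
grip_width: 0.0425
```

```bash
python3 - <<'E'
from h import *
look("a5",{"scene":(175,175,265,275),"top":(290,130,380,230)},4)
o=get_obs(); print(o['tcp_pos'],o['contact_force'])
E
```

```text
[ 0.63401212 -0.19080073  0.21531487] [-0.14107479  0.1814189  -0.87548613]
```

View pics/a5.png

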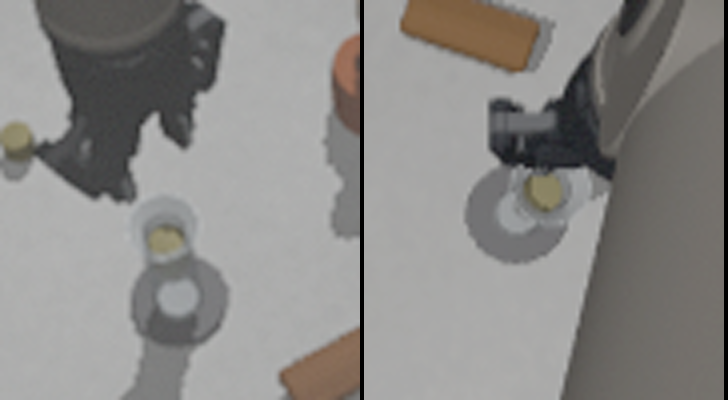

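```bash
python3 - <<'E'
from h import *
a=cv2.imread("pics/a5_scene_raw.png");b=cv2.imread("pics/a5_top_raw.png")
print(blobs(a,(18,55,40),(34,255,255),12)[0],blobs(b,(18,55,40),(34,255,255),12)[0])
print(proj("scene",[[.6345,-.191,z] for z in(.08,.1,.12)]),proj("top",[[.6345,-.191,z] for z in(.08,.1,.12)]))
E
```

```text
[([23.59, 49.0], [0, 16, 71, 69, 1362]), ([75.09, 28.74], [69, 25, 12, 9, 34]), ([30.31, 97.22], [0, 67, 71, 61, 1146]), ([178.63, 209.69], [175, 206, 8, 9, 54]), ([216.0, 234.5], [212, 232, 9, 6, 46])] [([248.13, 174.93], [243, 167, 11, 17, 60]), ([334.23, 177.47], [330, 173, 10, 10, 70]), ([323.96, 246.93], [319, 243, 11, 9, 73])]
[[217.58246374 238.98959247]
 [216.91268719 235.96825005]
 [216.2223827  232.85430674]] [[332.72891176 179.10056324]
 [334.16748734 177.94314548]
 [335.6706865  176.73373427]]
```

apply_moves --series "0 0 0 0 0.014 -0.182 0.7;0 0 0 0 0.014 -0.182 0.7;0 0 0 0 0.014 -0.182 0.7;0 0 0 0 0.014 -0.182 0.7;0 0 0 0.06 0.014 -0.182 0.7;0 0 0 0.09 0.014 -0.182 0.7;0 0 0 0.12 0.014 -0.182 0.7;0 0 0 0.12 0.014 -0.182 0.7;0 0 0 0.12 0.014 -0.182 0.7"

```text
clock: 7.3
tcp_pos: [0.4527, -0.1771, 0.0957]
orientation: [-0.0, 1.571, -0.0]
contact_force: [0.4, -0.1, 0.2]
grip_width: 0.0597
```

```bash
python3 - <<'E'
from h import *
look("a6",{"scene":(140,160,230,260),"top":(280,190,370,290)},4)
o=get_obs(); print(o['tcp_pos'],o['orientation'])
a=cv2.imread("pics/a6_scene_raw.png")
print([x for x in blobs(a,(18,55,30),(34,255,255),12)[0] if x[0][1]>150],proj("scene",[[.452,-.177,.012]]))
E
```

```text
[ 0.45309041 -0.17719958  0.09631386] [-4.05781027e-04  1.56886503e+00 -1.50197964e-04]
[([178.8, 209.95], [175, 206, 8, 9, 60]), ([216.0, 234.5], [212, 232, 9, 6, 46])] [[179.41964268 209.82079362]]
```

View pics/a6.png

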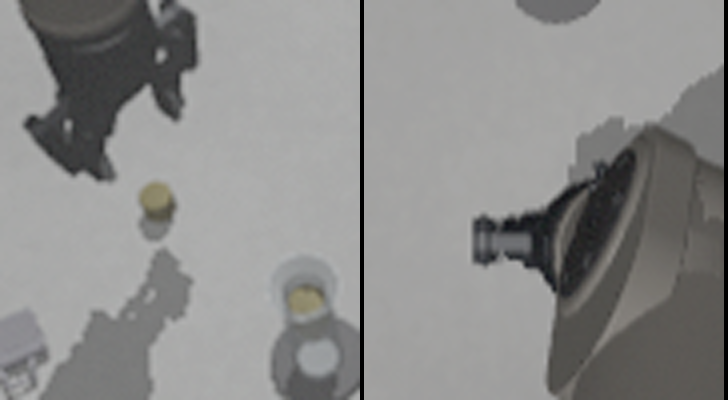

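Aligned over the short plug (scene pixel 178.8, 210); the long plug shows in the tube at (216, 234.5). Descend 84 mm and grip.

apply_moves --series "0 0 0 0.05 0 -0.001 0.7;0 0 0 0.085 0 -0.001 0.7;0 0 0 0.085 0 -0.001 0.7;0 0 0 0.085 0 -0.001 0.15;0 0 0 0.085 0 -0.001 0.15;0 0 0 0.085 0 -0.001 0.15;0 0 0 0.085 0 -0.001 0.15;0 0 0 0.035 0 -0.001 0.15;0 0 0 -0.025 0 -0.001 0.15;0 0 0 -0.08 0 -0.001 0.15;0 0 0 -0.08 0 -0.001 0.15;0 0 0 -0.08 0 -0.001 0.15" --force 40

```text
clock: 8.9
tcp_pos: [0.451, -0.1767, 0.1759]
orientation: [-0.0, 1.569, 0.001]
contact_force: [-0.7, 0.3, -0.9]
grip_width: 0.0239
```

```bash
python3 - <<'E'
from h import *
print(get_obs()['tcp_pos'])
look("a7",{"scene":(140,140,230,240),"top":(280,190,370,290)},4)
E
```

```text
[ 0.45103932 -0.17668853  0.17593749]
```

View pics/a7.png

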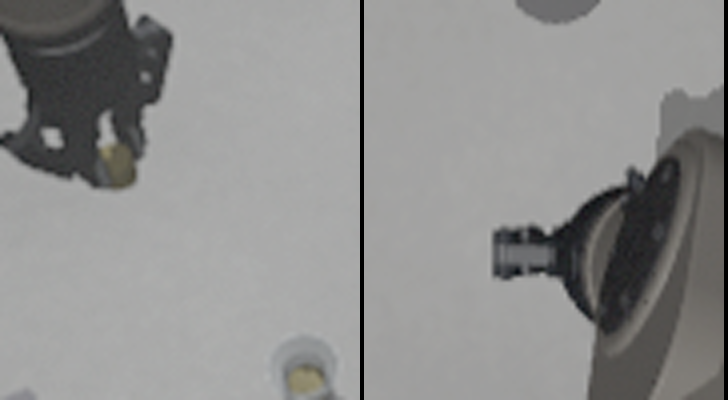

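apply_moves --series "0 0 0 0 -0.014 0.183 0.15;0 0 0 0 -0.014 0.183 0.15;0 0 0 0 -0.014 0.183 0.15;0 0 0 0 -0.014 0.183 0.15;0 0 0 0 -0.014 0.183 0.15;0 0 0 0.02 -0.014 0.183 0.15;0 0 0 0.02 -0.014 0.183 0.15"

```text
clock: 9.88
tcp_pos: [0.6316, -0.1904, 0.1529]
orientation: [0.001, 1.575, 0.001]
contact_force: [0.2, 0.9, -0.3]
grip_width: 0.024
```

```bash
python3 - <<'E'
from h import *
o=get_obs(); print(o['tcp_pos'],o['orientation'])
look("a8",{"scene":(175,175,265,275),"top":(290,130,380,230)},4)
p=o['tcp_pos']-[0,0,.012]; print((proj("scene",[p])-[175,175]+.5)*4)
E
```

```text
[ 0.6315638  -0.190387    0.15294321] [1.30094182e-03 1.57524399e+00 7.56915362e-04]
[[161.31356806 216.72920753]]
```

View pics/a8.png

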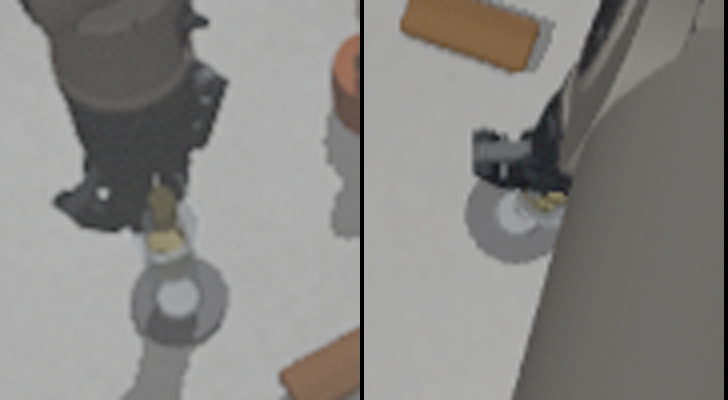

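apply_moves --series "0 0 0 0.01 0 0.001 0.15;0 0 0 0.02 0 0.001 0.15;0 0 0 0.02 0 0.001 0.15;0 0 0 0.02 0 0.001 0.15"

```text
clock: 10.48
tcp_pos: [0.6351, -0.191, 0.1353]
orientation: [-0.0, 1.571, 0.0]
contact_force: [0.5, 0.4, -0.7]
grip_width: 0.0242
```

```bash
python3 - <<'E'
from h import *
o=get_obs(); print(o['tcp_pos'],o['orientation'],o['contact_force'])
look("a9",{"scene":(175,175,265,275),"top":(290,130,380,230)},4)
o=get_obs(); print(o['tcp_pos'],o['orientation'],o['contact_force'])
E
```

```text
[ 0.63511609 -0.19095873  0.13527121] [-1.5133073e-04  1.5708547e+00  8.7348897e-05] [ 0.49550477  0.40284635 -0.7169191 ]
[ 0.63530775 -0.19105838  0.13560358] [-2.05331620e-04  1.57023908e+00 -4.82173051e-05] [ 1.21668099 -0.2462597   0.52266152]
```

View pics/a9.png

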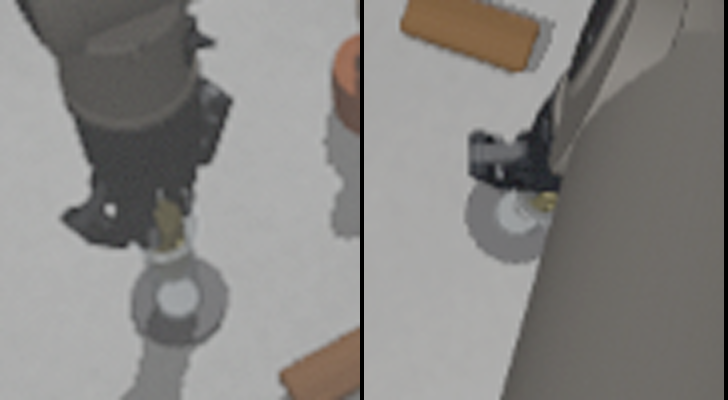

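apply_moves --series "0 0 0 0.002 0 -0.001 0.15;0 0 0 0.002 0 -0.001 0.15;0 0 0 0.002 0 -0.001 0.5;0 0 0 0.002 0 -0.001 0.5;0 0 0 0.002 0 -0.001 0.5;0 0 0 -0.04 0 -0.001 0.5;0 0 0 -0.1 0 -0.001 0.5;0 0 0 -0.1 0 -0.001 0.5;0 0 0 -0.1 0 -0.001 0.5"

```text
clock: 11.7
tcp_pos: [0.6339, -0.1908, 0.2352]
orientation: [0.0, 1.571, 0.0]
contact_force: [-0.8, 0.1, -1.2]
grip_width: 0.0427
```

```bash
python3 - <<'E'
from h import *
o=get_obs(); print(o['tcp_pos'],o['orientation'],o['contact_force'])
look("b1",{"scene":(175,175,265,275),"top":(290,130,380,230)},4)
o=get_obs(); print(o['tcp_pos'],o['orientation'],o['contact_force'])
E
```

```text
[ 0.63392238 -0.19077721  0.23523484] [1.65294506e-05 1.57061119e+00 3.84148291e-04] [-0.75904238  0.13491096 -1.18397914]
[ 0.63327902 -0.1904904   0.23384107] [2.04205298e-04 1.57319649e+00 8.04596858e-04] [-0.21265937 -0.1326994  -1.22493321]
```

View pics/b1.png

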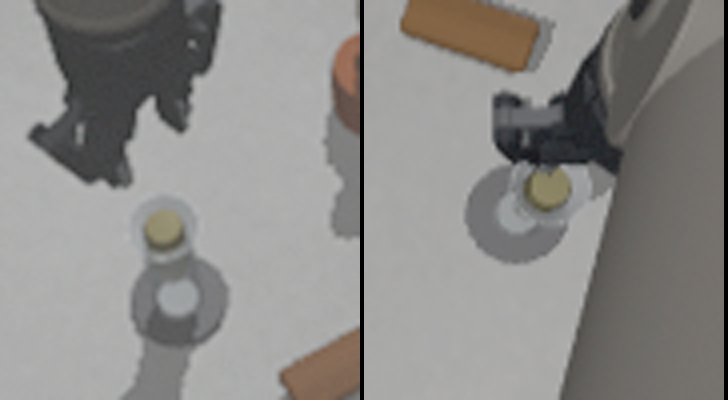

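apply_moves --series "0 0 0 0.02 0.22 0.003 0.5;0 0 0 0.02 0.22 0.003 0.5;0 0 0 0.02 0.22 0.003 0.5;0 0 0 0.02 0.22 0.003 0.5;0 0 0 0.02 0.22 0.003 0.5;0 0 0 0.02 0.22 0.003 0.5;0 0 0 0.02 0.22 0.003 0.5;0 0 0 0.02 0.22 0.003 0.5"

```text
clock: 12.8
tcp_pos: [0.6371, 0.0276, 0.2153]
orientation: [0.001, 1.571, -0.002]
contact_force: [-0.5, -0.2, 0.1]
grip_width: 0.0426
```

```bash
python3 - <<'E'
from h import *
look("b2",{"scene":(220,120,310,220),"top":(205,120,295,220)},4)
o=get_obs(); print(o['tcp_pos'],o['orientation'],o['contact_force'])
E
```

```text
[0.63708088 0.02817452 0.21536955] [ 8.04090494e-04  1.57065044e+00 -9.60148596e-04] [ 0.43709917 -0.38463753  0.30483845]
```

View pics/b2.png

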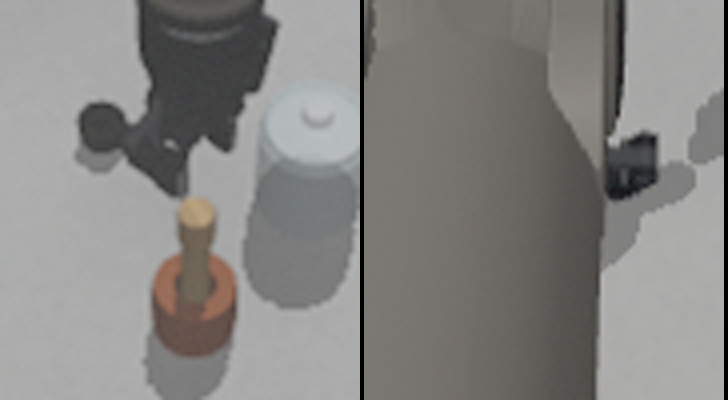

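apply_moves --series "0 0 0 0.04 0.001 0 0.5;0 0 0 0.07 0.001 0 0.5;0 0 0 0.09 0.001 0 0.5;0 0 0 0.09 0.001 0 0.5;0 0 0 0.09 0.001 0 0.15;0 0 0 0.09 0.001 0 0.15;0 0 0 0.09 0.001 0 0.15;0 0 0 0.09 0.001 0 0.15" --force 80

```text
clock: 13.9
tcp_pos: [0.638, 0.0301, 0.1266]
orientation: [0.0, 1.568, 0.0]
contact_force: [-0.3, 0.1, 6.9]
grip_width: 0.0265
```

```bash
python3 - <<'E'
from h import *
look("b3",{"scene":(220,120,310,220),"top":(205,120,295,220)},4)
o=get_obs(); print(o['tcp_pos'],o['orientation'],o['contact_force'],o['grip_width'])
E
```

```text
[0.63799825 0.03008972 0.12655329] [1.84975662e-04 1.56850497e+00 3.67967875e-04] [-0.30777049  0.79285986  5.81514356] 0.02638538985215607
```

View pics/b3.png

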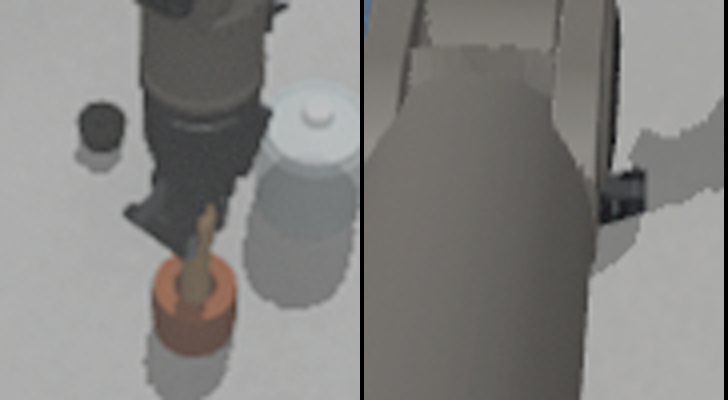

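apply_moves --series "0 0 0 -0.02 0 0 0.15;0 0 0 -0.05 0 0 0.15;0 0 0 -0.09 0 0 0.15;0 0 0 -0.13 0 0 0.15;0 0 0 -0.16 0 0 0.15;0 0 0 -0.16 0 0 0.15;0 0 0 -0.16 0 0 0.15;0 0 0 -0.16 0 0 0.15"

```text
clock: 15.0
tcp_pos: [0.6362, 0.0301, 0.284]
orientation: [-0.0, 1.573, -0.0]
contact_force: [0.5, 0.1, -0.3]
grip_width: 0.0258
```

```bash
python3 - <<'E'
from h import *
look("b4",{"scene":(220,80,310,220),"top":(205,100,295,240)},4)
o=get_obs(); print(o['tcp_pos'],o['orientation'],o['contact_force'],o['grip_width'])
p=o['tcp_pos']; q=proj("scene",[p-[0,0,.116],p-[0,0,.03]]); print(q,(q-[220,80]+.5)*4)
E
```

```text
[0.63648302 0.03009582 0.28420798] [-4.13160134e-04  1.57277816e+00 -1.23632894e-04] [ 0.00526128 -0.78569291 -1.20381209] 0.026465502129324598
[[269.29777656 170.77308634]
 [269.79486339 152.59444865]] [[199.19110624 365.09234536]
 [201.17945358 292.3777946 ]]
```

View pics/b4.png

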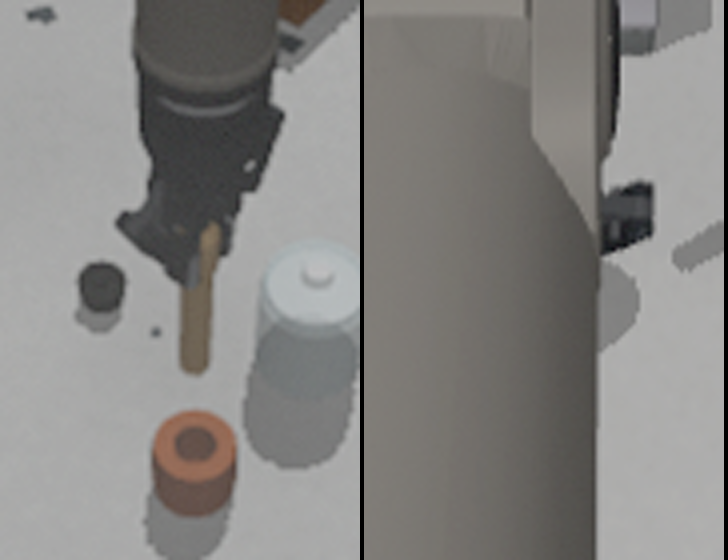

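```bash
python3 - <<'E'
from h import *
a=cv2.imread("pics/b4_scene_raw.png"); h=cv2.cvtColor(a,cv2.COLOR_BGR2HSV)
m=cv2.inRange(h,(8,70,30),(22,255,255))
for y in range(150,176,2): 
    x=np.where(m[y,255:285])[0]+255; print(y,x.min() if len(x) else None,x.max() if len(x) else None, len(x))
print(onz("scene",(194.5/4-.5+220,365/4-.5+80),.168))
print(proj("scene",[[.6365,.030,.168],[.6365,.019,.168],[.6345,.030,.168]]))
E
```

```text
150 270 272 3
152 266 272 5
154 266 272 7
156 266 272 7
158 266 272 7
160 266 271 6
162 266 271 6
164 265 271 7
166 265 271 7
168 265 271 7
170 266 271 6
172 266 270 5
174 None None 0
[0.63383518 0.02816043 0.168     ]
[[269.279554   170.83943347]
 [266.7688535  173.36601845]
 [268.72718601 170.4565682 ]]
```

apply_moves --series "0 0 0 0 -0.22 0 0.15;0 0 0 0 -0.22 0 0.15;0 0 0 0 -0.22 0 0.15;0 0 0 0 -0.22 0 0.15;0 0 0 0 -0.22 0 0.15;0 0 0 0 -0.22 0 0.15;0 0 0 0.015 -0.22 0 0.15;0 0 0 0.015 -0.22 0 0.15;0 0 0 0.015 -0.22 0 0.15"

```text
clock: 16.23
tcp_pos: [0.6371, -0.1891, 0.27]
orientation: [-0.001, 1.571, 0.001]
contact_force: [-0.3, 0.1, -0.2]
grip_width: 0.0266
```

```bash
python3 - <<'E'
from h import *
look("b5",{"scene":(175,155,265,275),"top":(290,120,380,240)},4)
o=get_obs(); print(o['tcp_pos'],o['orientation'],o['contact_force'],o['grip_width'])
q=proj("scene",[[.6345,-.191,o['tcp_pos'][2]-.116]]); print((q-[175,155]+.5)*4)
q=proj("top",[[.6345,-.191,o['tcp_pos'][2]-.116]]); print((q-[290,120]+.5)*4)
E
```

```text
[ 0.63729779 -0.18964709  0.27052858] [-5.94270343e-04  1.57040821e+00  4.53286464e-04] [-0.90808599  0.37238731 -0.62547045] 0.026307250992289803
[[161.91789873 290.99034039]]
[[195.72475215 220.05100058]]
```

View pics/b5.png

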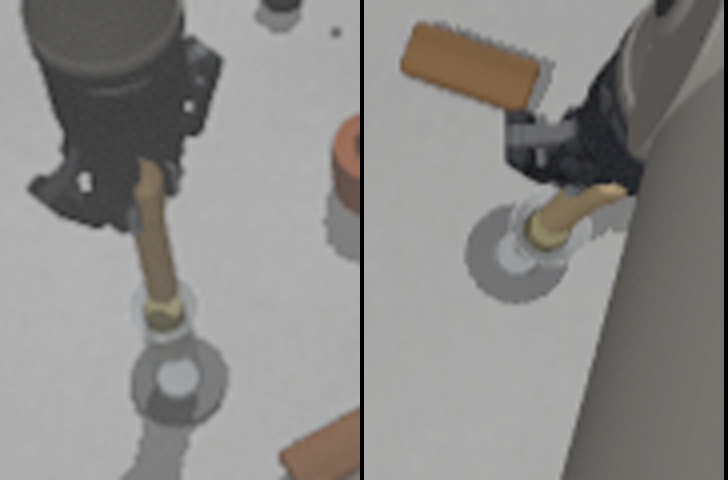

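apply_moves --series "0 0 0 0.008 0 -0.001 0.15;0 0 0 0.016 0 -0.001 0.15;0 0 0 0.022 0 -0.001 0.15;0 0 0 0.026 0 -0.001 0.15;0 0 0 0.03 0 -0.001 0.15;0 0 0 0.034 0 -0.001 0.15;0 0 0 0.038 0 -0.001 0.15;0 0 0 0.042 0 -0.001 0.15" --force 100

```text
clock: 17.32
tcp_pos: [0.6362, -0.1899, 0.2281]
orientation: [-0.0, 1.571, 0.0]
contact_force: [-0.8, -0.1, 4.9]
grip_width: 0.0257
```

```bash
python3 - <<'E'
from h import *
o=get_obs(); print(o['tcp_pos'],o['orientation'],o['contact_force'],o['grip_width'])
look("b6",{"scene":(175,155,265,275),"top":(290,120,380,240)},4)
E
```

```text
[ 0.63617769 -0.18990967  0.22814718] [-1.12826358e-04  1.57050085e+00  1.55136840e-04] [-0.79589702 -0.11195498  4.87005888] 0.025674972820322682
```

View pics/b6.png

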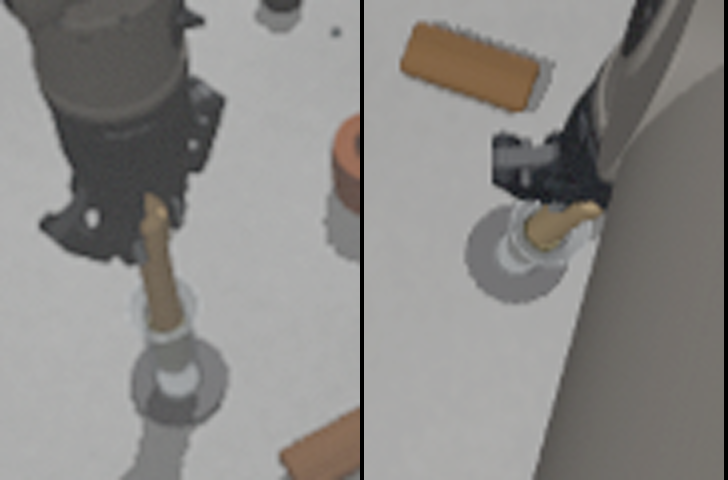

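Tamper foot is in the bore and the push reads about 5 N: the platform is moving. Continuing down.

apply_moves --series "0 0 0 0.004 0 0 0.15;0 0 0 0.008 0 0 0.15;0 0 0 0.012 0 0 0.15;0 0 0 0.016 0 0 0.15;0 0 0 0.02 0 0 0.15;0 0 0 0.024 0 0 0.15;0 0 0 0.028 0 0 0.15;0 0 0 0.03 0 0 0.15"

```text
clock: 18.42
tcp_pos: [0.636, -0.1899, 0.198]
orientation: [-0.0, 1.571, 0.0]
contact_force: [-0.4, -0.2, 4.3]
grip_width: 0.026
```

apply_moves --series "0 0 0 0.002 0 0 0.15;0 0 0 0.004 0 0 0.15;0 0 0 0.006 0 0 0.15;0 0 0 0.006 0 0 0.15"

```text
clock: 18.92
tcp_pos: [0.6363, -0.19, 0.1926]
orientation: [-0.0, 1.57, 0.0]
contact_force: [0.5, 0.5, 5.9]
grip_width: 0.026
```

apply_moves --series "0 0 0 0.001 0 0 0.15;0 0 0 0.002 0 0 0.15;0 0 0 0.003 0 0 0.15;0 0 0 0.003 0 0 0.15"

```text
clock: 19.42
tcp_pos: [0.6376, -0.1903, 0.1925]
orientation: [-0.0, 1.567, 0.0]
contact_force: [-3.2, 2.1, 20.3]
grip_width: 0.0258
```

apply_moves --series "0 0 0 0.001 0 0 0.15;0 0 0 0.001 0 0 0.15;0 0 0 0.001 0 0 0.15;0 0 0 0.001 0 0 0.15"

```text
clock: 19.92
tcp_pos: [0.638, -0.1904, 0.1924]
orientation: [-0.0, 1.565, -0.0]
contact_force: [-3.8, 2.7, 23.6]
grip_width: 0.026
```

```bash
python3 - <<'E'
from h import *
o=get_obs(); print(o['tcp_pos'],o['orientation'],o['contact_force'],o['grip_width'])
look("b7",{"scene":(175,155,265,275),"top":(290,120,380,240)},4)
E
```

```text
[ 0.63799522 -0.19040782  0.19238182] [-2.14919909e-04  1.56534221e+00 -6.53015383e-05] [-3.75353945  2.67028303 23.57522587] 0.02602142166894409
```

View pics/b7.png

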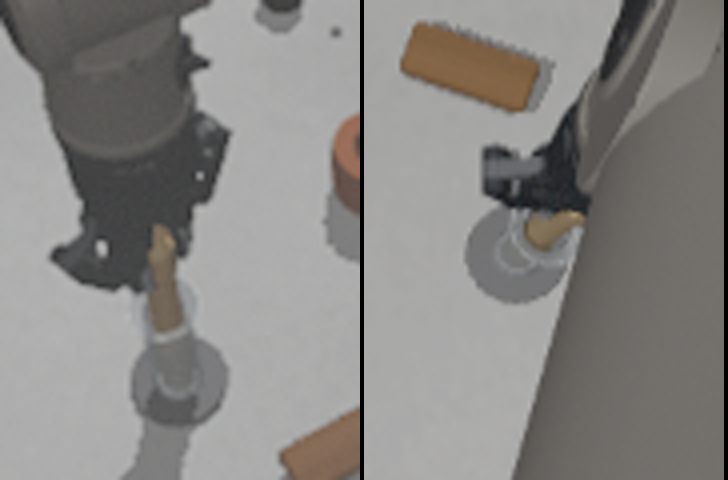

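apply_moves --series "0 0 0 -0.01 0 0 0.15;0 0 0 -0.03 0 0 0.15;0 0 0 -0.06 0 0 0.15;0 0 0 -0.09 0 0 0.15;0 0 0 -0.09 0 0 0.15;0 0 0 -0.09 0 0 0.15;0 0 0 -0.09 0 0 0.15"

```text
clock: 20.9
tcp_pos: [0.6354, -0.1896, 0.2769]
orientation: [0.0, 1.573, 0.001]
contact_force: [-0.5, -0.6, -0.6]
grip_width: 0.0263
```

```bash
python3 - <<'E'
from h import *
look("b8",{"scene":(175,155,265,275),"top":(290,120,380,240)},4)
o=get_obs(); print(o['tcp_pos'],o['orientation'],o['contact_force'],o['grip_width'])
q=proj("scene",[o['tcp_pos']-[.0015,.001,.116]]); print((q-[175,155]+.5)*4)
E
```

```text
[ 0.63557489 -0.18975908  0.27716139] [1.02005138e-04 1.57273556e+00 3.23618558e-04] [-0.1868642   0.25402005 -0.1342451 ] 0.025641603081802296
[[160.71087806 285.90735221]]
```

View pics/b8.png

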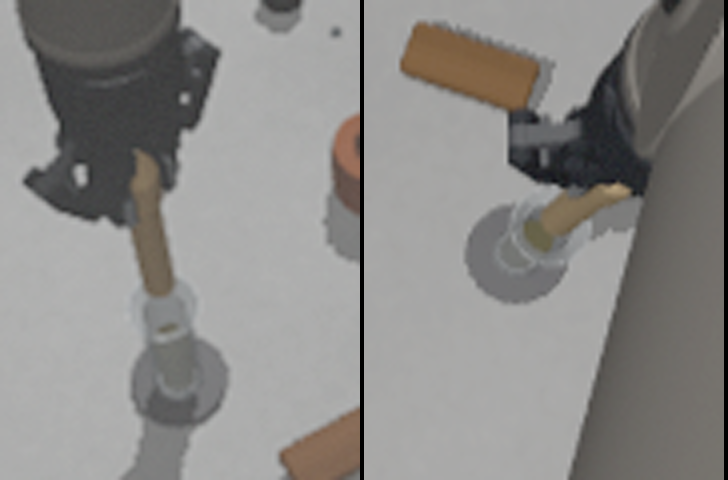

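apply_moves --series "0 0 0 -0.01 0.22 0.002 0.15;0 0 0 -0.01 0.22 0.002 0.15;0 0 0 -0.01 0.22 0.002 0.15;0 0 0 -0.01 0.22 0.002 0.15;0 0 0 -0.01 0.22 0.002 0.15;0 0 0 -0.01 0.22 0.002 0.15;0 0 0 0.03 0.22 0.002 0.15;0 0 0 0.07 0.22 0.002 0.15;0 0 0 0.07 0.22 0.002 0.15;0 0 0 0.07 0.22 0.002 0.15;0 0 0 0.07 0.22 0.002 0.15"

```text
clock: 22.38
tcp_pos: [0.6393, 0.0296, 0.2104]
orientation: [0.001, 1.567, -0.0]
contact_force: [-0.4, -0.4, -1.6]
grip_width: 0.0262
```

```bash
python3 - <<'E'
from h import *
look("c1",{"scene":(220,110,310,230),"top":(205,100,295,220)},4)
o=get_obs(); print(o['tcp_pos'],o['orientation'],o['contact_force'],o['grip_width'])
z=o['tcp_pos'][2]-.116
q=proj("scene",[[.637,.028,z],[.637,.028,.06]]); print((q-[220,110]+.5)*4)
E
```

```text
[0.6388934  0.02994909 0.20986024] [4.16874726e-04 1.56829886e+00 3.12798857e-04] [-0.26665204 -0.61111592 -0.44587716] 0.026062625040650742
[[196.39698004 303.14732147]
 [195.7821187  326.65445533]]
```

View pics/c1.png

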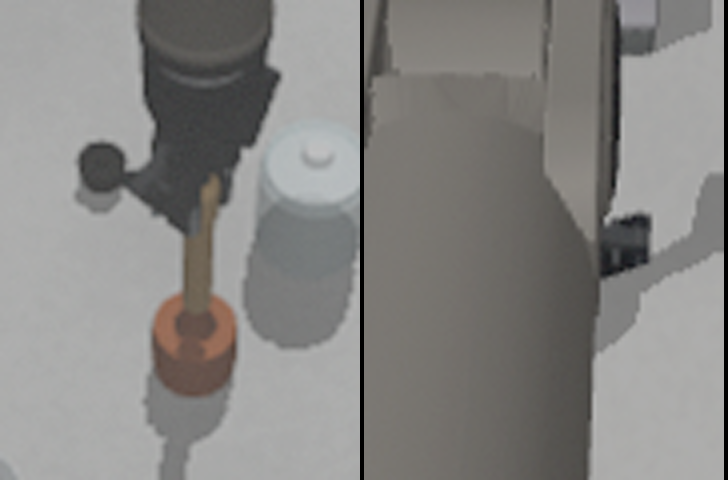

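apply_moves --series "0 0 0 0.02 0 0 0.15;0 0 0 0.04 0 0 0.15;0 0 0 0.055 0 0 0.15;0 0 0 0.067 0 0 0.15;0 0 0 0.075 0 0 0.15;0 0 0 0.079 0 0 0.15;0 0 0 0.079 0 0 0.15;0 0 0 0.079 0 0 0.15"

```text
clock: 23.48
tcp_pos: [0.6384, 0.0301, 0.1298]
orientation: [-0.0, 1.57, 0.0]
contact_force: [-0.9, -0.8, -0.1]
grip_width: 0.0257
```

apply_moves --series "0 0 0 0.001 0 0 0.15;0 0 0 0.002 0 0 0.15;0 0 0 0.003 0 0 0.15;0 0 0 0.004 0 0 0.15;0 0 0 0.004 0 0 0.15"

```text
clock: 24.1
tcp_pos: [0.6387, 0.0301, 0.1266]
orientation: [0.0, 1.569, 0.0]
contact_force: [-1.9, -0.7, 7.4]
grip_width: 0.0258
```

apply_moves --series "0 0 0 -0.001 0 0 0.15;0 0 0 -0.001 0 0 0.15;0 0 0 -0.001 0 0 0.5;0 0 0 -0.001 0 0 0.5;0 0 0 -0.001 0 0 0.5;0 0 0 -0.001 0 0 0.5;0 0 0 -0.02 0 0 0.5;0 0 0 -0.05 0 0 0.5;0 0 0 -0.1 0 0 0.5;0 0 0 -0.15 0 0 0.5;0 0 0 -0.15 0 0 0.5;0 0 0 -0.15 0 0 0.5"

```text
clock: 25.6
tcp_pos: [0.6378, 0.0301, 0.2759]
orientation: [0.0, 1.57, 0.0]
contact_force: [0.4, -0.5, 0.1]
grip_width: 0.0429
```

apply_moves --series "0 0 0 0 0 -0.06 0.5;0 0 0 0 0 -0.12 0.5;0 0 0 0 0 -0.15 0.5;0 0 0 0 0.06 -0.15 0.5;0 0 0 0 0.12 -0.15 0.5;0 0 0 0 0.18 -0.15 0.5;0 0 0 0 0.24 -0.15 0.5;0 0 0 0 0.3 -0.15 0.5;0 0 0 0 0.3 -0.15 0.5;0 0 0 0 0.3 -0.15 0.5;0 0 0 0 0.3 -0.15 0.5"

```text
clock: 26.98
tcp_pos: [0.4883, 0.328, 0.2749]
orientation: [0.001, 1.571, -0.003]
contact_force: [0.5, -0.4, -0.2]
grip_width: 0.0426
```

```bash
python3 - <<'E'
from h import *
for n in("scene","top"): cv2.imwrite(f"pics/end_{n}.png",grab_frame(n))
look("c2",{"scene":(195,155,295,275),"top":(220,120,360,220)},3)
o=get_obs(); print(o['clock'],o['tcp_pos'],o['contact_force'],o['qvel'].round(3))
# bystander motion: start vs. end pictures
a=cv2.imread("pics/top0.png");b=cv2.imread("pics/end_top.png")
for nm,lo,hi,ar in(("blue",(100,100,30),(125,255,255),100),("brush",(8,100,40),(19,255,255),150)):
    print(nm,[x[0] for x in blobs(a,lo,hi,ar)[0]],[x[0] for x in blobs(b,lo,hi,ar)[0]])
E
```

```text
27.175 [0.48830197 0.3290315  0.27549418] [-0.34750835  0.28204546 -0.23104399] [-0.005  0.002 -0.006 -0.003 -0.001 -0.001  0.001]
blue [[198.57, 130.83]] [[198.56, 130.85]]
brush [[69.0, 2.0], [277.19, 1.39], [423.82, 14.83], [215.85, 15.98], [39.27, 16.13], [263.68, 41.64], [229.11, 66.73], [415.85, 63.64], [408.23, 71.04], [316.08, 136.39], [249.72, 179.37], [39.68, 274.72], [55.98, 318.8]] [[69.0, 2.0], [276.79, 1.4], [424.65, 14.95], [214.27, 15.82], [39.11, 16.08], [263.95, 41.58], [302.49, 66.51], [316.08, 136.39], [249.73, 178.79], [53.9, 294.71]]
```

View pics/c2.png

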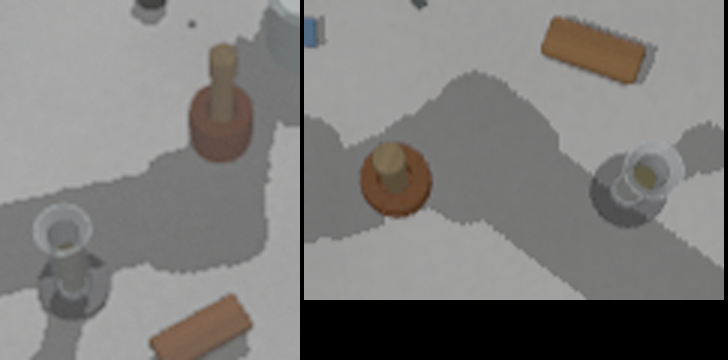

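View pics/end_scene.png

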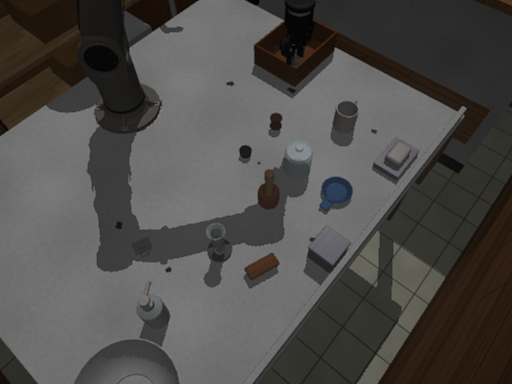

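View pics/end_top.png

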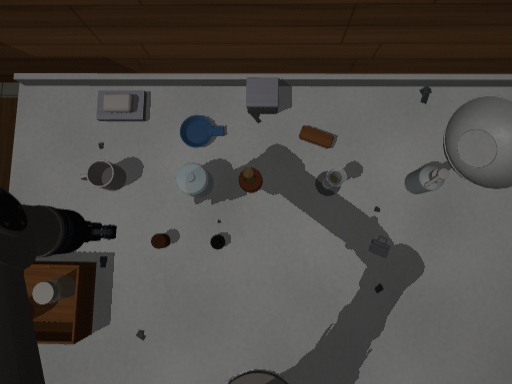

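```bash
python3 -c "
from bench import *
print(hand_in())"
```

```text
the job is handed in; nothing more can be done
None
```

I reloaded the tube and handed the job in at about 27 s of the 72 s allowed. No verdict was reported. The long plug went in first and the short one on top. I then packed them down with the tamper, stood it back in its crock and let go.

- **Packing:** while the platform was moving, the push read about 4–6 N. At the stop it rose to 20–24 N and was held there for about half a second with no further downward travel. The tamper foot was then about 76 mm above the table, which is the full depth expected.
- **After release:** the pictures show the short plug's top at about 76 mm inside the bore. They also show the tamper upright in the crock; I felt its foot on the floor at about 7 N before letting go. The gripper was clear and touching nothing.
- **Bystanders:** compared with the first pictures, the spoon rest and brush moved less than 0.1 pixel. I checked the other bystanders by eye only, and none looked moved.
- **Disagreements:** the two cameras differed by about 2–3 mm on some points, within the clearances. The tamper also sat about 2 mm off the gripper's centre line, which I corrected for at the tube and the crock.

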